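# Load the sample jars in reverse order for a carry-over check

## Task

The four samples are to be run again in reverse order as a carry-over check. Move the four jars from the black rack into the grey analyser rack, one upright in each bay and flat on its floor, so that the jar nearest the white end block of the black rack ends up farthest from the white end block of the grey rack, the next one second farthest, and so on. Do not tip any jar over on the way.

Things in the scene. Friction and masses are not known exactly. Their poses are not given: they have to be found in the camera images.
- jar_red_mid (a point): small white plastic sample jar with a red screw lid, loose, 62 mm tall overall, body 32 mm diameter, red lid 34 mm diameter (top 18 mm of the height), about 60 g; this point is its centre, half-way up (31 mm above its foot); z is up along the jar. At the start it stands upright in the black rack, its foot 10 mm above the table.
- jar_yellow_mid (a point): small white plastic sample jar with a yellow screw lid, loose, 62 mm tall overall, body 32 mm diameter, yellow lid 34 mm diameter (top 18 mm of the height), about 60 g; this point is its centre, half-way up (31 mm above its foot); z is up along the jar. At the start it stands upright in the black rack, its foot 10 mm above the table.
- jar_green_mid (a point): small white plastic sample jar with a green screw lid, loose, 62 mm tall overall, body 32 mm diameter, green lid 34 mm diameter (top 18 mm of the height), about 60 g; this point is its centre, half-way up (31 mm above its foot); z is up along the jar. At the start it stands upright in the black rack, its foot 10 mm above the table.
- jar_blue_mid (a point): small white plastic sample jar with a blue screw lid, loose, 62 mm tall overall, body 32 mm diameter, blue lid 34 mm diameter (top 18 mm of the height), about 60 g; this point is its centre, half-way up (31 mm above its foot); z is up along the jar. At the start it stands upright in the black rack, its foot 10 mm above the table.
- bay_red: open red bay of the black sample rack, fixed, in which the red-lidded jar starts (coloured walls, black floor); 57 mm square outside, 51 mm inside, floor 4 mm thick, walls 12 mm tall overall; origin at the centre of its underside, 6 mm above the table; x runs along the rack's row, y across it. The four bays stand in one row, 58 mm apart, in an order that changes.
- bay_yellow: open yellow bay of the black sample rack, fixed, in which the yellow-lidded jar starts (coloured walls, black floor); 57 mm square outside, 51 mm inside, floor 4 mm thick, walls 12 mm tall overall; origin at the centre of its underside, 6 mm above the table; x runs along the rack's row, y across it. The four bays stand in one row, 58 mm apart, in an order that changes.
- bay_green: open green bay of the black sample rack, fixed, in which the green-lidded jar starts (coloured walls, black floor); 57 mm square outside, 51 mm inside, floor 4 mm thick, walls 12 mm tall overall; origin at the centre of its underside, 6 mm above the table; x runs along the rack's row, y across it. The four bays stand in one row, 58 mm apart, in an order that changes.
- bay_blue: open blue bay of the black sample rack, fixed, in which the blue-lidded jar starts (coloured walls, black floor); 57 mm square outside, 51 mm inside, floor 4 mm thick, walls 12 mm tall overall; origin at the centre of its underside, 6 mm above the table; x runs along the rack's row, y across it. The four bays stand in one row, 58 mm apart, in an order that changes.
- sample_end: white block, 18 x 58 x 22 mm, that marks one end of the black sample rack (either end; a like block in black closes the other end); fixed; origin at the centre of its underside, 6 mm above the table, on the line of the bays and 40 mm from the centre of the nearest bay (then 98, 156, 214 mm). The black rack's base is 300 x 74 x 6 mm.
- analyser_rack: grey rack, fixed, 300 x 74 mm, with four empty dark-floored bays; origin at the centre of its underside, on the table; x along the row, z up. Bay centres at x = -87, -29, 29, 87 mm (y = 0); bays 54 mm square inside, floor 6 mm and wall tops 14 mm above the table. Its white end block (18 x 58 mm, top 28 mm above the table) is at x = -127 mm, beside the bay at -87. It and the black rack swap sides.

How it is judged (in metres and radians):
At the end, for the whole second after the job is handed in: Each jar stands in the grey rack in the bay that reverses its start order (counted from the white end blocks), its centre within 12 mm of the bay's centre along and across the rack and 32 to 42 mm above the table (foot on the bay floor), upright within 0.12 rad, at rest (under 0.02 m/s) (((horizontal distance between bay_red and sample_end between 0 and 0.069 m and x of jar_red_mid in the frame of analyser_rack between 0.075 and 0.099 m) or (horizontal distance between bay_red and sample_end between 0.069 and 0.127 m and x of jar_red_mid in the frame of analyser_rack between 0.017 and 0.041 m) or (horizontal distance between bay_red and sample_end between 0.127 and 0.185 m and x of jar_red_mid in the frame of analyser_rack between -0.041 and -0.017 m) or (horizontal distance between bay_red and sample_end between 0.185 and 0.25 m and x of jar_red_mid in the frame of analyser_rack between -0.099 and -0.075 m)) and y of jar_red_mid in the frame of analyser_rack between -0.012 and 0.012 m and z of jar_red_mid in the frame of analyser_rack between 0.032 and 0.042 m and angle between each of jar_red_mid, jar_yellow_mid, jar_green_mid, jar_blue_mid's own z axis and vertical below 0.12 rad and linear speed of each of jar_red, jar_yellow, jar_green, jar_blue below 0.02 m/s and ((horizontal distance between bay_yellow and sample_end between 0 and 0.069 m and x of jar_yellow_mid in the frame of analyser_rack between 0.075 and 0.099 m) or (horizontal distance between bay_yellow and sample_end between 0.069 and 0.127 m and x of jar_yellow_mid in the frame of analyser_rack between 0.017 and 0.041 m) or (horizontal distance between bay_yellow and sample_end between 0.127 and 0.185 m and x of jar_yellow_mid in the frame of analyser_rack between -0.041 and -0.017 m) or (horizontal distance between bay_yellow and sample_end between 0.185 and 0.25 m and x of jar_yellow_mid in the frame of analyser_rack between -0.099 and -0.075 m)) and y of jar_yellow_mid in the frame of analyser_rack between -0.012 and 0.012 m and z of jar_yellow_mid in the frame of analyser_rack between 0.032 and 0.042 m and ((horizontal distance between bay_green and sample_end between 0 and 0.069 m and x of jar_green_mid in the frame of analyser_rack between 0.075 and 0.099 m) or (horizontal distance between bay_green and sample_end between 0.069 and 0.127 m and x of jar_green_mid in the frame of analyser_rack between 0.017 and 0.041 m) or (horizontal distance between bay_green and sample_end between 0.127 and 0.185 m and x of jar_green_mid in the frame of analyser_rack between -0.041 and -0.017 m) or (horizontal distance between bay_green and sample_end between 0.185 and 0.25 m and x of jar_green_mid in the frame of analyser_rack between -0.099 and -0.075 m)) and y of jar_green_mid in the frame of analyser_rack between -0.012 and 0.012 m and z of jar_green_mid in the frame of analyser_rack between 0.032 and 0.042 m and ((horizontal distance between bay_blue and sample_end between 0 and 0.069 m and x of jar_blue_mid in the frame of analyser_rack between 0.075 and 0.099 m) or (horizontal distance between bay_blue and sample_end between 0.069 and 0.127 m and x of jar_blue_mid in the frame of analyser_rack between 0.017 and 0.041 m) or (horizontal distance between bay_blue and sample_end between 0.127 and 0.185 m and x of jar_blue_mid in the frame of analyser_rack between -0.041 and -0.017 m) or (horizontal distance between bay_blue and sample_end between 0.185 and 0.25 m and x of jar_blue_mid in the frame of analyser_rack between -0.099 and -0.075 m)) and y of jar_blue_mid in the frame of analyser_rack between -0.012 and 0.012 m and z of jar_blue_mid in the frame of analyser_rack between 0.032 and 0.042 m); the robot touches nothing.
It fails at once if a jar is tipped over (leaning more than 0.7 rad) (angle between any of jar_red_mid, jar_yellow_mid, jar_green_mid, jar_blue_mid's own z axis and vertical above 0.7 rad).
It also fails if it takes over 102 s, if anything falls off the work surface, if the arm or the gripper's body presses on something with over 40 N, if the wrist force passes 120 N, or if a joint passes its speed limit or range.

## Robot

A 6-joint arm with a two-finger parallel gripper is mounted at the origin on the work surface. World frame = base frame: x ahead of the robot, y to its left, z up, the work surface at z = 0. Lengths are in mm, angles in rad, forces in N, time in s.
With the tool pointing down it reaches from about 275 to 825 mm from the base axis. Payload 4.9 kg.
Tool frame: the origin (TCP) lies at the very end of the fingers, on their centre line; the grasp point (between the pads) lies 19 mm behind it; z points along the fingers, y is the line along which they close (so a half turn about z gives the same grasp; the last joint's range is limited). The gripper opens to 85 mm and grips with 20 to 120 N. Pads are 22 mm wide; open, the fingers measure 114 mm over their backs; the gripper's body (76 mm by 85 mm) begins 54 mm behind the grasp point. The pads swing forward as they close: fully open they stand 13 mm farther back than shut.
Start: joints at [1.091, 0.326, -0.193, 1.052, 0, 1.437], TCP at [186.417, 517.462, 231.281] pointing down, gripper open.
Joint ranges: [-2.65, 2.65], [-0.97, 1.79], [-1.3, 1.35], [-1.93, 2.1], [-1.47, 1.37], [-3.14, 3.14]. Speed limits (rad/s): [2.57, 2.57, 3.14, 3.14, 3.14, 3.14].

## Interface

Orientations are given as [roll, pitch, yaw] about the fixed x, y, z axes, in that order (R = Rz(yaw) Ry(pitch) Rx(roll)).
In Python, from bench import bot, solve_ik, imaging gives the robot as it stands. Calls block until the motion is done:
- bot.move_ptp(position, orientation): joint-space move of the TCP to a pose.
- bot.movel(position, rot=None, max_speed=150, threshold=None): straight line of the TCP; rot=None keeps the orientation; max_speed is the mean speed in mm/s. With threshold (N) it stops when the force on the tool has changed by that much, and returns True; else False.
- bot.move_j(angles): joint-space move.
- bot.grip(opening, effort=None): opening from 0.0 (shut) to 1.0 (fully open); effort is the grip in N (None keeps the last); returns when the fingers have stopped.
- bot.dwell(seconds).
- solve_ik(position, orientation): joint angles nearest the present ones, or None.
- bot.get_state(): the state.
- imaging.capture(name): name is "scene" or "top"; returns the picture (384x512x3 uint8, blue, green, red); there is no depth.
- imaging.camera_model(name): a dict with "K" (3x3 intrinsics, pixels), "position" and "rotation" of the camera in the world. Camera axes: x right, y up, looking along -z (the intrinsics and any distortion apply to the point x, -y, -z); pixel columns grow to the right and rows downward; lengths in mm; the calibration is good to about 2 mm. A picture is of the moment at which its call begins. camera_model takes no time and is no camera call.
A pose or a line that the arm cannot do raises bot.IKError and nothing moves.
- bot.sign_off(): hands the job in; it is judged then, once.
The state is a dict: "t": time; "qpos": joint angles; "joint_velocities": joint speeds; "effort": joint torques, N m; "tcp_pos": TCP position; "orientation": TCP orientation; "contact_force": force on the tool from outside, world axes, zero at the start; "wrist_torque": the same for the moment, N m; "opening": opening from 0.0 (shut) to 1.0 (fully open); "gripper_force": force on a finger pad.
Only numpy, scipy, OpenCV 4.12 (cv2) and the standard library are available. Lean on these libraries where they do the work, as an engineer would, in place of code of your own. Each camera call takes 0.05 s, during which the arm holds its last target. There are 200 camera calls.

## Working session

There is one attempt and no reset: what is moved stays moved. The work goes in short steps, each a Python script; the robot and the scene stay as the last script left them, time stands still between calls to the robot, and variables do not carry over. Pictures are saved under pics/ and viewed, at most 14 in all, crops included, and the job is handed in when it is done.

```bash
mkdir -p pics
python3 - <<'E'
from bench import bot, imaging
import cv2
for n in ("top","scene"):
    cv2.imwrite(f"pics/{n}0.png",imaging.capture(n)); print(n,imaging.camera_model(n))
s=bot.get_state(); print(s["t"],s["tcp_pos"],s["orientation"])
E
```

```text
top {'K': array([[381.88846173,   0.        , 257.30585669],
       [  0.        , 381.88846173, 197.56381043],
       [  0.        ,   0.        ,   1.        ]]), 'position': array([412.22988338,  17.10584034, 684.67951928]), 'rotation': array([ 0.19954369, -0.00260587, -1.66150337])}
scene {'K': array([[466.80054603,   0.        , 257.83181958],
       [  0.        , 466.80054603, 191.57920231],
       [  0.        ,   0.        ,   1.        ]]), 'position': array([ 901.56476235, -584.85679079,  810.72134475]), 'rotation': array([ 0.75007465, -0.01855136,  0.60046959])}
0.1 [186.17556111 516.98547928 230.57784644] [-3.14004582e+00 -2.03757835e-04  2.79576011e+00]
```

View pics/top0.png

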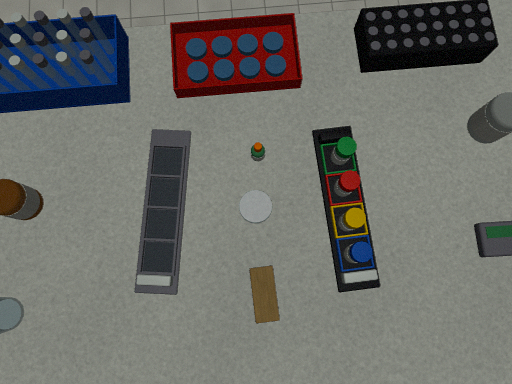

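View pics/scene0.png

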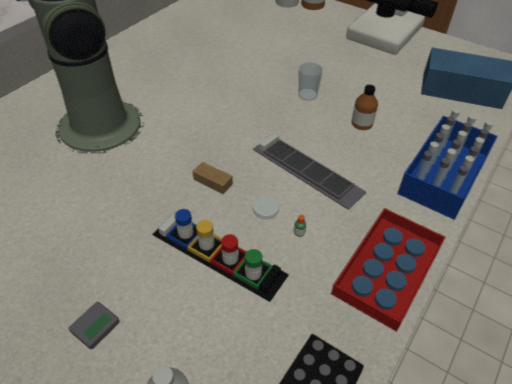

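The top view shows the grey rack at left, around (163,212), with its white block near the robot at (153,281). The black rack is at right with its white block at (360,277), and the order from that block is blue (361,251), yellow (355,218), red (349,182), green (346,147). So blue goes to +87, yellow to +29, red to -29 and green to -87. Next I turn these pixels into positions.

```bash
cat > h.py <<'E'
import numpy as np, cv2
from bench import imaging
from scipy.spatial.transform import Rotation as Ro
def ray(n,uv):
    c=imaging.camera_model(n); d=np.linalg.solve(c["K"],[uv[0],uv[1],1.]); d=d*[1,-1,-1]
    return np.array(c["position"]), Ro.from_euler("xyz",c["rotation"]).as_matrix()@d
def plane(n,uv,z):
    p,d=ray(n,uv); return p+d*(z-p[2])/d[2]
def blobs(m,amin,amax):
    k,_,s,c=cv2.connectedComponentsWithStats(m.astype(np.uint8),connectivity=4)
    return [(c[i],s[i,4]) for i in range(1,k) if amin<s[i,4]<amax]
HUE=dict(red=0,yellow=24,green=65,blue=112)
def lids(n,img,roi):
    "largest saturated hue blob after opening (drops the thin walls)"
    x0,y0,x1,y1=roi; hsv=cv2.cvtColor(img[y0:y1,x0:x1],cv2.COLOR_BGR2HSV).astype(int); out={}
    for k,h in HUE.items():
        dh=np.abs((hsv[...,0]-h+90)%180-90)
        m=((dh<10)&(hsv[...,1]>140)&(hsv[...,2]>60)).astype(np.uint8)
        m=cv2.morphologyEx(m,cv2.MORPH_OPEN,np.ones((6,6)))
        b=max(blobs(m,30,2000),key=lambda t:t[1],default=None)
        if b: out[k]=(b[0]+[x0,y0],b[1])
    return out
E
python3 - <<'E'
from h import *
T=cv2.imread("pics/top0.png");S=cv2.imread("pics/scene0.png")
L={"top":lids("top",T,(300,110,400,300)),"scene":lids("scene",S,(140,195,300,305))}
for n in L:
    for k,(c,a) in L[n].items(): print(n,k,c.round(1),a,plane(n,c,68 if n=="top" else 65).round(1))
for n,I,r in (("top",T,(130,120,200,300)),("scene",S,(250,130,370,210))):
    g=cv2.cvtColor(I,cv2.COLOR_BGR2GRAY)[r[1]:r[3],r[0]:r[2]]
    print(n,"grey levels",np.percentile(g,[5,20,40,60,80]))
    for c,a in sorted(blobs(g<70,60,2500),key=lambda t:t[0][1]):
        p=c+r[:2]; print("floor",p.round(1),a,plane(n,p,6).round(1))
    for c,a in blobs(g>195,40,1000):
        p=c+r[:2]; print("white",p.round(1),a,plane(n,p,28).round(1))
for I,n,x in ((T,"top",(125,120,200,300)),(T,"topb",(305,120,385,295))):
    pass
a=cv2.resize(T[115:305,125:205],None,fx=3,fy=3);b=cv2.resize(T[115:305,305:385],None,fx=3,fy=3)
cv2.imwrite("pics/crop1.png",np.hstack([a,b]))
E
```

```text
top red [350.8 180.8] 326 [ 550.6 -153.3   68. ]
top yellow [356.  218.5] 367 [ 487.1 -152.9   68. ]
top green [347.1 146.5] 282 [ 610.5 -155.4   68. ]
top blue [362.5 252.3] 360 [ 431.9 -155.5   68. ]
scene red [230. 244.] 230 [ 555.5 -152.3   65. ]
scene yellow [205.5 229.5] 221 [ 493.1 -151.6   65. ]
scene green [254.3 259.2] 202 [ 615.2 -154.2   65. ]
scene blue [184. 218.] 194 [ 438.  -153.6   65. ]
top grey levels [ 44.  49.  76. 129. 133.]
floor [166.7 160. ] 867 [634.3 163.3   6. ]
floor [163.6 191. ] 906 [576.2 171.5   6. ]
floor [179.8 210.3] 208 [538.  144.1   6. ]
floor [160.5 223. ] 949 [518.1 179.5   6. ]
floor [157.1 256. ] 989 [460.3 187.7   6. ]
scene grey levels [ 53.  76. 147. 149. 151.]
floor [308.9 169.3] 1640 [550.7 177.7   6. ]
```

View pics/crop1.png

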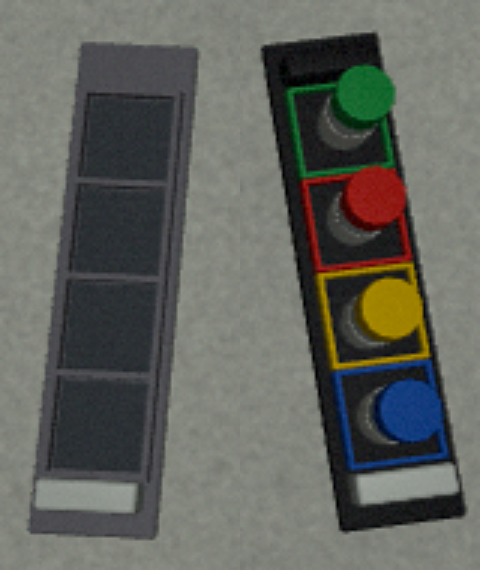

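The crop confirms the order. The floor spacing measures 58.6 mm against the given 58, and the two cameras agree to about 5 mm, so I use their mean. I'll do the first jar, blue to +87, and then look.

```bash
cat > m.py <<'E'
from h import *
from bench import bot, solve_ik
J=dict(blue=(435,-154.5),yellow=(490,-152.2),red=(553,-152.8),green=(613,-154.8))
X=dict(blue=87,yellow=29,red=-29,green=-87)
C=np.array([548.7,176.2]); A=np.arctan2(163.3-187.7,634.3-460.3)
U=np.array([np.cos(A),np.sin(A)])
p0=plane("top",(338.7,158.3),18);p1=plane("top",(355.3,253.),18)
B=np.arctan2(*(p0-p1)[[1,0]])
def run(k,hi=140,yaw=0.0,off=(0,0),shift=0):
    a=np.add(J[k],off); b=C+(X[k]+shift)*U
    ra=[np.pi,0,B+yaw]; rb=[np.pi,0,A+yaw]
    bot.move_ptp([*a,hi],ra)
    bot.movel([*a,40],max_speed=120); bot.grip(0.0,30)
    s=bot.get_state(); print(k,"grip",s["opening"],s["gripper_force"],s["t"])
    bot.movel([*a,hi]); 
    bot.movel([*b,hi],rb,max_speed=180)
    bot.movel([*b,50]); f=bot.movel([*b,33],max_speed=25,threshold=4)
    s=bot.get_state(); print("placed",f,s["tcp_pos"],s["opening"])
    bot.grip(0.75); bot.movel([*b,hi]); print("t",bot.get_state()["t"])
E
python3 - <<'E'
from m import *
print(p0,p1,np.hypot(*(p0-p1)[:2]),A,B)
y=0
for yw in (0,np.pi,-np.pi):
    print(yw,[np.round(solve_ik([*p,z],[np.pi,0,a+yw]),2)[[0,5]] if solve_ik([*p,z],[np.pi,0,a+yw]) is not None else None for p,a in ((J["blue"],B),(J["green"],B),(C+87*U,A),(C-87*U,A)) for z in (40,140)])
E
```

```text
[ 605.60962375 -150.97431477   18.        ] [ 433.53916784 -156.9490979    18.        ] 172.17415551938345 -0.13932140028692674 0.03470894297463557
0 [array([-0.5 ,  2.61]), array([-0.5 ,  2.61]), array([-0.36,  2.74]), array([-0.36,  2.74]), array([ 0.14, -2.86]), array([ 0.14, -2.86]), array([ 0.24, -2.76]), array([ 0.24, -2.76])]
3.141592653589793 [array([-0.5 , -0.54]), array([-0.5 , -0.54]), array([-0.36, -0.4 ]), array([-0.36, -0.4 ]), array([0.14, 0.28]), array([0.14, 0.28]), array([0.24, 0.38]), array([0.24, 0.38])]
-3.141592653589793 [array([-0.5 , -0.54]), array([-0.5 , -0.54]), array([-0.36, -0.4 ]), array([-0.36, -0.4 ]), array([0.14, 0.28]), array([0.14, 0.28]), array([0.24, 0.38]), array([0.24, 0.38])]
```

Run:
```python
from m import *
run("blue",yaw=np.pi)
bot.move_ptp([*J["yellow"],140],[np.pi,0,B+np.pi])
for n in ("top","scene"):cv2.imwrite(f"pics/{n}1.png",imaging.capture(n))
a,b=[cv2.imread(f"pics/{n}1.png") for n in("top","scene")]
cv2.imwrite("pics/c2.png",np.hstack([cv2.resize(a[110:310,120:240],None,fx=2.5,fy=2.5),cv2.resize(b[110:310,140:380],None,fx=2,fy=2.5)]))
for n in("top","scene"):
  I=cv2.imread(f"pics/{n}1.png");L=lids(n,I,(120,110,225,300) if n=="top" else (250,105,370,215))
  for k,(c,ar) in L.items():print(n,k,c,ar,plane(n,c,64 if n=="top" else 61).round(1))
print(C+87*U)
```

```text
blue grip 0.3753631579672712 29.459138307720423 4.175
placed True [634.98776691 164.55941863  37.13862124] 0.3744501312077545
t 9.7667
top blue [158.32638889 151.20486111] 288 [632.2 164.3  64. ]
scene blue [340.97959184 170.74829932] 147 [637.3 164.4  61. ]
[634.85701021 164.11821236]
```

View pics/c2.png

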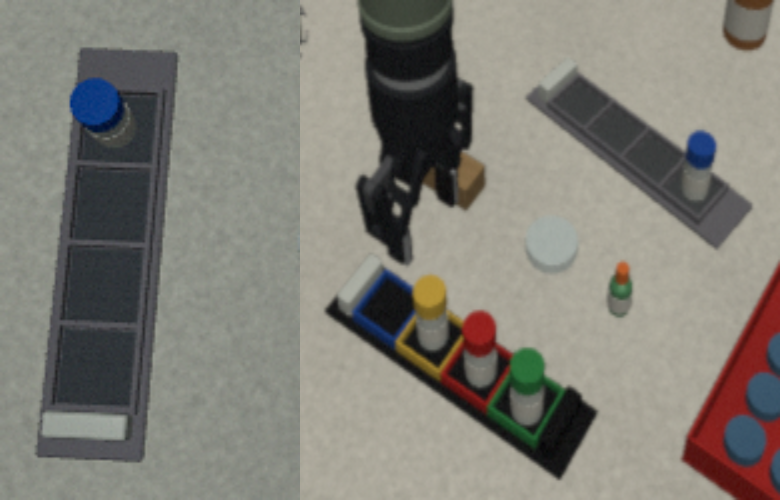

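The blue jar stands upright, roughly centred in the far grey bay: lid at (158,151), foot near the bay centre. It measures (634.8,164.4) against a target of (634.9,164.1). The other three jars are undisturbed, so I continue.

Run:
```python
from m import *
for k in("yellow","red","green"): run(k,yaw=np.pi)
bot.move_ptp([450,-100,250],[np.pi,0,B+np.pi])
a,b=[imaging.capture(n) for n in("top","scene")]
cv2.imwrite("pics/c3.png",np.hstack([cv2.resize(a[110:310,120:240],None,fx=2.5,fy=2.5),cv2.resize(b[110:310,140:380],None,fx=2,fy=2.5)]))
for n,I in(("top",a),("scene",b)):
  L=lids(n,I,(120,110,225,300) if n=="top" else (230,90,370,215))
  for k,(c,ar) in L.items():
    d=plane(n,c,64 if n=="top" else 61)[:2]-C;print(n,k,c.round(1),ar,"rack x,y",(d@U).round(1),(U[0]*d[1]-U[1]*d[0]).round(1))
```

```text
yellow grip 0.3748129519841873 29.503751881420612 12.7917
placed True [577.73790158 172.66647574  37.47601436] 0.3726841267543992
t 18.15
red grip 0.3734125909490534 29.56096686422825 20.75
placed True [520.38197346 180.72468874  37.54675881] 0.3741041502055592
t 26.1
green grip 0.3739308246172351 29.603118622326292 28.775
placed True [462.85753669 188.77940546  37.62478257] 0.3755483651999972
t 34.3417
top red [151.1 218.9] 328 rack x,y -31.8 0.1
top yellow [155.2 185.2] 353 rack x,y 25.1 -0.9
top green [147.4 255.1] 340 rack x,y -90.5 -0.1
top blue [158.3 151.4] 282 rack x,y 84.0 -0.2
scene red [301.7 147.5] 135 rack x,y -26.6 0.8
scene yellow [321.  158.9] 149 rack x,y 31.6 0.9
scene green [283.5 136.5] 97 rack x,y -84.8 1.5
scene blue [341.  170.7] 147 rack x,y 89.4 0.6
```

View pics/c3.png

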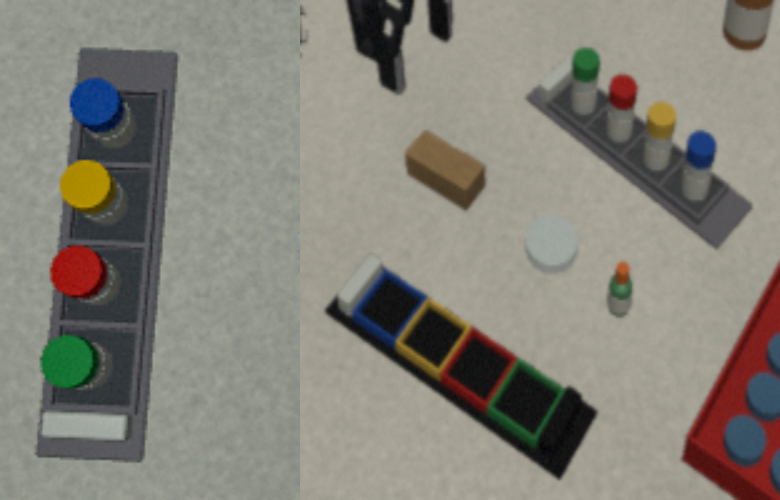

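All four jars stand upright in the correct grey bays. Lids in the top image are at (158,151), (155,185), (151,219) and (147,255), and the mean of the two cameras puts each within 2 mm of its bay centre. The robot is clear, so I hand the job in.

```bash
python3 -c "
from bench import bot
print(bot.sign_off())"
```

```text
the job is handed in; nothing more can be done
None
```

All four jars are in the grey rack in reversed order (blue, yellow, red, green, starting from the bay farthest from its white block), upright and centred to within a few mm by camera, and the job was handed in at about 35 s; no verdict came back.

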